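# Check a turned disc with the bridge gauge and hang the gauge up

## Robot

A 6-joint arm with a two-finger parallel gripper is mounted at the origin on the work surface. World frame = base frame: x ahead of the robot, y to its left, z up, the work surface at z = 0. Lengths are in m, angles in rad, forces in N, time in s.
With the tool pointing down it reaches from about 0.375 to 0.975 m from the base axis. Payload 3.8 kg.
Tool frame: the origin (TCP) lies between the finger pads, 19 mm behind the fingertips; this is the grasp point; z points along the fingers, y is the line along which they close (so a half turn about z gives the same grasp; the last joint's range is limited). The gripper opens to 88 mm and grips with 3 to 60 N. Pads are 18 mm wide; open, the fingers measure 123 mm over their backs; the gripper's body (75 mm by 187 mm) begins 45 mm behind the grasp point.
Start: joints at [1.236, 0.264, 1.604, -0, 1.274, -0.037], TCP at [0.198, 0.645, 0.257] pointing down, gripper open.
Joint ranges: [-2.63, 2.63], [-0.94, 2.18], [0.31, 2.57], [-1.31, 4.45], [0, 2.66], [-2.55, 2.55]. Speed limits (rad/s): [2.57, 2.57, 3.14, 3.14, 3.14, 3.14].

## Interface

Orientations are given as a 3x3 rotation matrix whose columns are the frame's x, y, z axes.
In Python, from bench import state, grab_frame, job_done gives the robot as it stands. The module is installed in compiled form; this text tells all that it offers.
- The arm moves only by the shell command python3 -m handwheel 'ROWS' [FORCE]. ROWS is JSON, a list of rows, each an object of numbers: "ax", "ay", "az": the turn, a rotation vector about the world's x, y, z in degrees; "dx", "dy", "dz": the shift along the world's x, y, z in m; "claw": the finger opening in m, from 0 to 0.0881. A call has 1 to 12 rows; each row is the pose to reach, as a shift and turn from the pose commanded when the call began; what a row does not reach only later rows make up. A row lasts 1/8 s, in which the tool goes at most 62.5 mm and 10.7 degrees, less where a joint would pass 70% of its speed; a pose out of reach is approached as far as the arm can. A call with a gripper value outside its range is refused whole. The fingers move at their own pace and stop on an object; FORCE is the grip in N (left out, the last holds). Time passes only in rows, so rows that repeat a pose let the fingers close. It gives the time, the measured TCP pose, the force, the opening and the grip force at its end, in the units of the state.
- state(): the state, without advancing time (a new reading comes with each control period).
- grab_frame(name): name is "scene" or "top"; returns a dict with "pixels" (384x512x3 uint8, red, green, blue), "camera_matrix" (3x3 intrinsics, pixels), "R" (3x3) and "t" (3): a world point X has camera coordinates R X + t. Camera axes: x right, y down, z forward; pixel columns grow to the right and rows downward; lengths in m; the calibration is good to about 2 mm. A picture is of the moment at which its call begins. There is no depth.
- job_done(): hands the job in; it is judged then, once.
The state is a dict: "t": time; "joint_positions": joint angles; "joint_vel": joint speeds; "tau": joint torques, N m; "position": TCP position; "tcp_rot": TCP orientation; "force": force on the tool from outside, world axes, zero at the start; "wrist_torque": the same for the moment, N m; "finger_gap": finger opening in m; "grip_force": force on a finger pad.
Only numpy, scipy, OpenCV 4.12 (cv2) and the standard library are available. Lean on these libraries where they do the work, as an engineer would, in place of code of your own. Each camera call takes 0.05 s, during which the arm holds its last target. There are 200 camera calls.

## Task

Pick up the bridge gauge by its orange handle and lower it gently over the pale maple disc, so that both its feet stand flat on the dark steel plate, one on each side of the disc, and its sprung foot rests on top of the disc; keep it standing there, still, for about two seconds so that it logs the thickness. Then hang the gauge by its steel eye on the peg of the wooden stand and let go, so that it hangs freely at rest. Leave the maple disc on the plate about where it lies, and do not disturb the walnut disc or the other things on the bench.

Things in the scene. Friction and masses are not known exactly. Their poses are not given: they have to be found in the camera images.
- gauge: Loose bridge gauge, about 0.45 kg, 168 mm tall, standing on the bench. Origin: midway between its two feet, on their underside; z up. Steel feet (44 along x, 14 along y, 10 high) centred at y = +58 and -58 mm: 102 mm free between them, 130 over all. Blue crossbar along y at heights 50 to 64, blue housing above it to 88, then the steel eye and the handle. Half a turn about z makes no difference.
- gauge_handle (a point): Grip point of the gauge, 148 mm above its origin: in the orange handle, a square block 24 x 24 mm in the gauge's x and y, at heights 126 to 168 mm. Grasp it from above with the TCP here, best closing along the gauge's y (closing along x, the open fingers come close to the stand's upright when hanging up).
- gauge_eye (a point): Centre of the gauge's eye, 106 mm above the gauge's origin (42 mm below the grip point). The eye is a flat-bar ring, 12 mm deep along the gauge's x, which is the direction of its hole: inner diameter 28 mm, outer 40 mm.
- gauge_foot (a joint): Slide of the gauge's sprung centre foot (m): 0 = fully out, its underside 12 mm above the level of the two feet; grows as it is pushed up, stop at 0.022. Standing over a part it reads the part's thickness less 12 mm: 0.016 on maple, 0.008 on walnut. Spring: 0.3 N at 0, 50 N/m more, about 1.1 N on maple, so the gauge's weight alone keeps it on its feet.
- foot_tip (a point): Centre of the underside of the gauge's sprung foot, a brass disc 18 mm in diameter, on the gauge's own z axis.
- plate: Fixed flat dark steel checking plate, 240 mm along its x, 180 mm along its y, 10 mm thick. Origin: centre of its underside, on the bench. The two discs lie on it in a row along its x, about 110 mm apart, so the gauge's feet clear the other disc when the gauge's y lies along the plate's y.
- maple_disc: The disc to check: loose turned disc of pale maple, 64 mm in diameter, 28 mm thick, flat top, 60 g, lying on the plate. Origin: centre of its underside.
- walnut_disc: A like disc of dark walnut, 64 mm in diameter, 20 mm thick, not to be checked or disturbed. Origin: centre of its underside.
- rack: Fixed wooden stand with a steel peg. Origin: on the bench, under the peg's middle. Base board x -65 to +95 mm, 110 mm along y, 12 mm thick; upright 22 x 40 mm at x = 54 to 76 mm, 206 mm high. The peg, 9 mm in diameter, comes level out of the upright towards the stand's -x and ends free, in a brass ball 14 mm in diameter.
- peg_mid (a point): Point on the peg's axis, 202 mm above the bench, above the stand's origin, where the gauge's eye should hang. 54 mm of peg lie behind it to the upright, 35 mm before it to the end ball. Its axes are those of the stand.
- peg_tip (a point): Centre of the 14 mm brass ball at the peg's free end: stand x = -35 mm, 202 mm above the bench; the eye passes over the ball (28 mm hole).
- gouge: Bystander: turning gouge with black handle, 380 mm long, lying down.
- oil_jar: Bystander: amber jar with steel cap, 64 mm wide, 100 mm tall.
- chuck: Bystander: steel lathe chuck, 96 mm wide, 50 mm tall.
- sanding_block: Bystander: cork sanding block, 110 x 65 x 35 mm.
- mallet: Bystander: wooden mallet lying down, head 90 mm in diameter, 310 mm long over all.
Mind the look-alikes: they are no part of the job. Leave any green look-alike of the gauge alone. What is shaped like the maple_disc but green is not meant.

How it is judged:
By the outcome, as a careful person would: the job done as asked, in the order asked, and still so for the second after the job is handed in, with the robot touching nothing.
It also fails if it takes over 58 s, if anything falls off the work surface, if the arm or the gripper's body presses on something with over 40 N, if the wrist force passes 120 N, or if a joint passes its speed limit or range.

## Working session

There is one attempt and no reset: what is moved stays moved. The work goes in short steps, Python scripts to look and compute and a shell command to move; the robot and the scene stay as the last step left them, time stands still between calls to the robot, and variables do not carry over. Pictures are saved under pics/ and viewed, at most 10 in all, crops included, and the job is handed in when it is done.

```bash
mkdir -p pics
cat > h.py <<'E'
import numpy as np, cv2
from bench import state, grab_frame, job_done
def grab(n):
    f=grab_frame(n); return f
def save(f,p,crop=None,s=1):
    im=cv2.cvtColor(f["pixels"],cv2.COLOR_RGB2BGR)
    if crop: a,b,c,d=crop; im=im[b:d,a:c]
    cv2.imwrite(p,cv2.resize(im,None,fx=s,fy=s,interpolation=cv2.INTER_CUBIC))
def ray(f,u,v):
    K=np.array(f["camera_matrix"]);R=np.array(f["R"]);t=np.array(f["t"])
    d=R.T@np.linalg.solve(K,[u,v,1.]); return -R.T@t,d
def onz(f,u,v,z):
    c,d=ray(f,u,v); return c+d*(z-c[2])/d[2]
def proj(f,X):
    p=np.array(f["camera_matrix"])@(np.array(f["R"])@np.array(X)+np.array(f["t"])); return p[:2]/p[2]
def tri(f,p,g,q):
    (c,d),(e,b)=ray(f,*p),ray(g,*q)
    s=np.linalg.lstsq(np.c_[d,-b],e-c,rcond=None)[0]
    A,B=c+d*s[0],e+b*s[1]; return (A+B)/2,np.linalg.norm(A-B)
E
python3 - <<'E'
from h import *
np.set_printoptions(precision=3,suppress=True)
for n in("scene","top"):
    f=grab(n);save(f,f"pics/{n}0.png",s=1.5);print(n,f["camera_matrix"][0],-np.array(f["R"]).T@f["t"],f["R"])
print(state())
E
```

```text
scene [431.216   0.    259.26 ] [1.033 0.736 1.436] [[-0.84   0.542 -0.014]
 [ 0.456  0.693 -0.558]
 [-0.292 -0.475 -0.83 ]]
top [442.277   0.    258.466] [ 0.219 -0.009  1.961] [[ 0.009 -1.     0.003]
 [-0.981 -0.01  -0.194]
 [ 0.194 -0.001 -0.981]]
{'t': 0.1, 'joint_positions': array([ 1.236,  0.265,  1.605, -0.   ,  1.274, -0.037]), 'joint_vel': array([ 0.001, -0.002, -0.002,  0.   , -0.   , -0.001]), 'tau': array([  0.001, -50.362, -35.807,   0.073,   0.023,  -0.   ]), 'position': array([0.198, 0.645, 0.256]), 'tcp_rot': array([[-0.956,  0.293, -0.001],
       [ 0.293,  0.956, -0.002],
       [ 0.   , -0.002, -1.   ]]), 'force': array([-0.165, -0.285,  0.214]), 'wrist_torque': array([ 0.022, -0.032, -0.016]), 'grip_force': 0.0, 'finger_gap': 0.08808961251648989}
```

View pics/scene0.png

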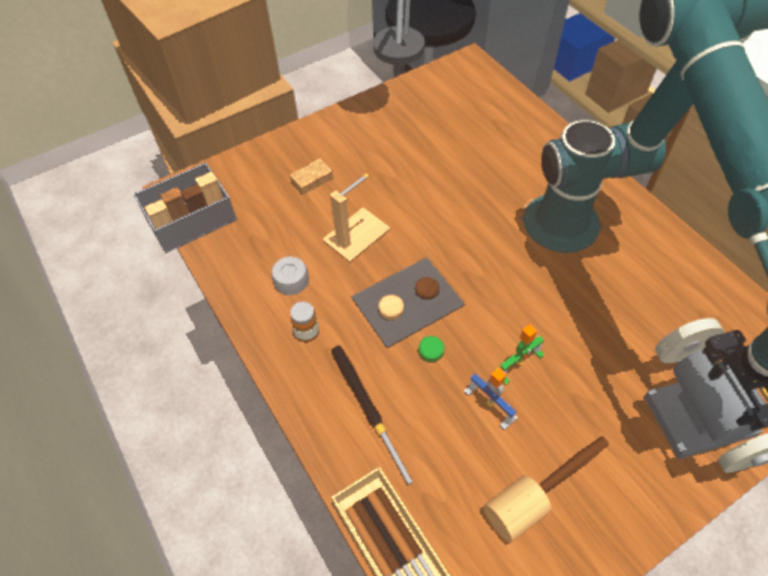

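View pics/top0.png

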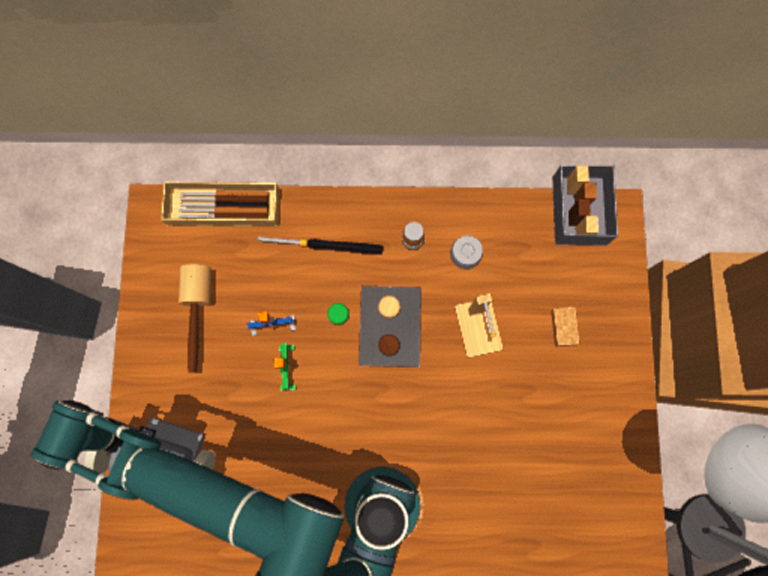

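Pictures (1.5× scale). The gauge candidates are the blue gauge (scene 493,395; top 271,323) and the green look-alike (scene 523,350; top 287,367). The blue crossbar fits the description. The disc candidates are pale maple on the plate (scene 391,306; top 389,306), the walnut disc, and a green disc off the plate. The maple one is meant. The enlarged crop below should confirm both.

Run:
```python
from h import *
np.set_printoptions(precision=4,suppress=True)
S=grab("scene");T=grab("top")
def crop(f,x,y,w=66,h=50):
    im=cv2.cvtColor(f["pixels"],cv2.COLOR_RGB2BGR)[y:y+h,x:x+w]; return cv2.resize(im,(396,300),interpolation=cv2.INTER_CUBIC)
cv2.imwrite("pics/c1.png",np.vstack([np.hstack([crop(S,300,235),crop(T,155,195)]),np.hstack([crop(S,206,110,84,64),crop(T,285,190)])]))
def masks(f):
    hsv=cv2.cvtColor(f["pixels"],cv2.COLOR_RGB2HSV)
    return {"orange":cv2.inRange(hsv,(8,215,200),(18,255,255)),"blue":cv2.inRange(hsv,(105,140,60),(125,255,255)),
     "plate":cv2.inRange(hsv,(0,0,40),(180,60,110)),"maple":cv2.inRange(hsv,(12,60,190),(25,150,255))}
for nm,f,roi in(("S",S,(200,90,370,300)),("T",T,(140,180,350,270))):
    for k,m in masks(f).items():
        z=np.zeros_like(m);a,b,c,d=roi;z[b:d,a:c]=m[b:d,a:c]
        cs,_=cv2.findContours(z,cv2.RETR_EXTERNAL,cv2.CHAIN_APPROX_NONE)
        for c in cs:
            if cv2.contourArea(c)<15: continue
            M=cv2.moments(c);r=cv2.minAreaRect(c);print(nm,k,cv2.contourArea(c),M["m10"]/M["m00"],M["m01"]/M["m00"],cv2.boundingRect(c))
            if k=="plate" and cv2.contourArea(c)>500:
                p=cv2.boxPoints(r) if nm=="T" else cv2.approxPolyDP(cv2.convexHull(c),4,True)[:,0]
                print([onz(f,*q,.01)[:2] for q in p])
            if k=="maple": print("  z.038",onz(f,M["m10"]/M["m00"],M["m01"]/M["m00"],.038))
```

```text
S orange 35.0 352.3619047619047 220.31428571428572 (348, 217, 9, 8)
S plate 550.5 361.1298819255222 146.22555252800484 (349, 122, 21, 45)
[array([-0.0631, -0.1269]), array([0.0871, 0.0669]), array([0.1079, 0.0283]), array([ 0.0875, -0.0613])]
S maple 168.5 260.3461918892186 203.33333333333331 (252, 197, 17, 14)
  z.038 [ 0.5694 -0.0115  0.038 ]
S maple 628.0 239.44877919320592 155.10429936305732 (215, 138, 45, 36)
  z.038 [ 0.5138 -0.2568  0.038 ]
S maple 51.0 226.26470588235293 129.27124183006535 (220, 116, 24, 19)
  z.038 [ 0.4873 -0.4099  0.038 ]
S maple 208.0 208.67147435897434 114.17147435897435 (200, 106, 21, 19)
  z.038 [ 0.5074 -0.5302  0.038 ]
T orange 21.0 185.74603174603175 241.6269841269841 (183, 239, 6, 6)
T orange 23.0 174.68115942028984 210.56521739130434 (172, 208, 6, 6)
T blue 45.0 179.9 214.8925925925926 (165, 212, 30, 7)
T plate 1928.0 259.6503284923928 217.134163208852 (240, 191, 40, 53)
[array([0.3965, 0.0709]), array([0.6291, 0.0675]), array([ 0.6251, -0.1083]), array([ 0.3926, -0.1009])]
T maple 127.0 258.8530183727034 203.5551181102362 (252, 197, 15, 14)
  z.038 [ 0.5659 -0.0134  0.038 ]
T maple 583.0 317.8141795311606 219.91595197255575 (304, 196, 31, 42)
  z.038 [ 0.4955 -0.2728  0.038 ]
```

View pics/c1.png

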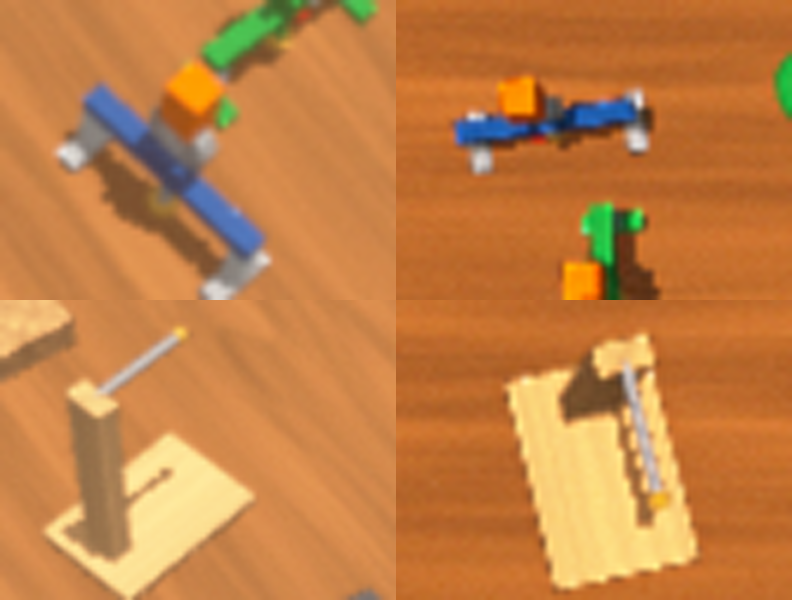

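The crop confirms the targets: the blue gauge has steel feet and an orange handle, and the pale disc is separate. The stand's ball is at (180,333) in the lower-left panel and (659,500) in the lower-right. Next I convert these to positions.

Run:
```python
from h import *
np.set_printoptions(precision=4,suppress=True)
S=grab("scene");T=grab("top")
a=lambda u,v:(300+(u+.5)/6-.5,235+(v+.5)/6-.5)
b=lambda u,v:(155+(u-396+.5)/6-.5,195+(v+.5)/6-.5)
c=lambda u,v:(206+(u+.5)/4.714-.5,110+(v-300+.5)/4.6875-.5)
d=lambda u,v:(285+(u-396+.5)/6-.5,190+(v-300+.5)/6-.5)
print("handle top",tri(S,a(193,87),T,b(520,91)), onz(S,*a(193,87),.168),onz(T,*b(520,91),.168))
e1=onz(S,*a(92,95),.064),onz(S,*a(252,244),.064);e2=onz(T,*b(458,127),.064),onz(T,*b(634,106),.064)
for p,q in(e1,e2): print("bar",p,q,(p+q)/2,np.degrees(np.arctan2(*(q-p)[1::-1])))
print("ball",tri(S,c(180,333),T,d(659,500)));print("root",tri(S,c(100,393),T,d(627,363)))
print("ball@.202",onz(S,*c(180,333),.202),onz(T,*d(659,500),.202))
bs=[onz(S,*c(*p),.012) for p in((172,433),(254,496),(128,598),(45,533))]
bt=[onz(T,*d(*p),.012) for p in((697,555),(560,590),(508,385))]
print("base S",np.array(bs)[:,:2],"T",np.array(bt)[:,:2])
# plate corners, scene
for f,n in((S,"S"),(T,"T")):
    hsv=cv2.cvtColor(f["pixels"],cv2.COLOR_RGB2HSV);m=cv2.inRange(hsv,(0,0,30),(180,90,125));z=np.zeros_like(m)
    x0,y0,x1,y1=(225,165,315,235) if n=="S" else (236,186,284,248)
    z[y0:y1,x0:x1]=m[y0:y1,x0:x1]
    k=max(cv2.findContours(z,0,1)[0],key=cv2.contourArea);
    h=cv2.approxPolyDP(cv2.convexHull(k),4,True)[:,0];print(n,[onz(f,*q,.01)[:2] for q in h])
    hs=cv2.inRange(hsv,(12,50,150),(28,190,255));z[:]=0;z[y0:y1,x0:x1]=hs[y0:y1,x0:x1]
    k=max(cv2.findContours(z,0,1)[0],key=cv2.contourArea);print("maple",cv2.fitEllipse(k),onz(f,*cv2.fitEllipse(k)[0],.038)[:2])
    wn=cv2.inRange(hsv,(0,100,20),(14,255,110));z[:]=0;z[y0:y1,x0:x1]=wn[y0:y1,x0:x1]
    k=max(cv2.findContours(z,0,1)[0],key=cv2.contourArea);print("walnut",cv2.fitEllipse(k),onz(f,*cv2.fitEllipse(k)[0],.030)[:2])
```

```text
handle top (array([0.5134, 0.3306, 0.1653]), np.float64(0.0007111289498689511)) [0.5142 0.3318 0.168 ] [0.5132 0.3299 0.168 ]
bar [0.5241 0.2705 0.064 ] [0.5045 0.3937 0.064 ] [0.5143 0.3321 0.064 ] 99.0458968002973
bar [0.5035 0.3931 0.064 ] [0.5201 0.2666 0.064 ] [0.5118 0.3299 0.064 ] -82.52811517035255
ball (array([ 0.4608, -0.2932,  0.2025]), np.float64(0.001782230599730396))
root (array([ 0.5518, -0.2719,  0.205 ]), np.float64(0.0019563904708761524))
ball@.202 [ 0.4611 -0.2943  0.202 ] [ 0.4601 -0.2926  0.202 ]
base S [[ 0.4453 -0.3498]
 [ 0.4229 -0.2454]
 [ 0.5761 -0.2098]
 [ 0.6008 -0.3122]] T [[ 0.4456 -0.3504]
 [ 0.4188 -0.249 ]
 [ 0.5716 -0.2123]]
S [array([ 0.4026, -0.0922]), array([0.404 , 0.0743]), array([0.6348, 0.0658]), array([ 0.6269, -0.1   ])]
maple ((269.4661560058594, 198.61767578125), (78.69229888916016, 107.0124282836914), 90.15396118164062) [ 0.5284 -0.0102]
walnut ((284.2706604003906, 191.81773376464844), (12.551595687866211, 15.3505859375), 94.01190948486328) [ 0.4596 -0.0091]
T [array([0.6276, 0.0675]), array([ 0.6247, -0.1038]), array([ 0.3908, -0.095 ]), array([0.398, 0.068])]
maple ((258.9583435058594, 203.98692321777344), (14.027567863464355, 14.190618515014648), 19.248903274536133) [ 0.5639 -0.0139]
walnut ((258.9786682128906, 229.5418243408203), (13.391043663024902, 13.934675216674805), 98.85163116455078) [ 0.4515 -0.015 ]
```

```bash
python3 -m handwheel '[{"dx":0.05,"dy":-0.05,"az":6,"claw":0.088},{"dx":0.1,"dy":-0.1,"az":12},{"dx":0.15,"dy":-0.15,"az":18},{"dx":0.2,"dy":-0.2,"az":25},{"dx":0.25,"dy":-0.25,"az":25},{"dx":0.29,"dy":-0.29,"az":25},{"dx":0.316,"dy":-0.314,"az":25},{"dx":0.316,"dy":-0.314,"az":25},{"dx":0.316,"dy":-0.314,"az":25}]' 25
python3 - <<'E'
from h import *
S=grab("scene");T=grab("top")
save(S,"pics/p2.png",(290,170,400,300),4)
E
```

```text
schema error: expected keys ax, ay, az, dx, dy, dz, claw
```

View pics/p2.png

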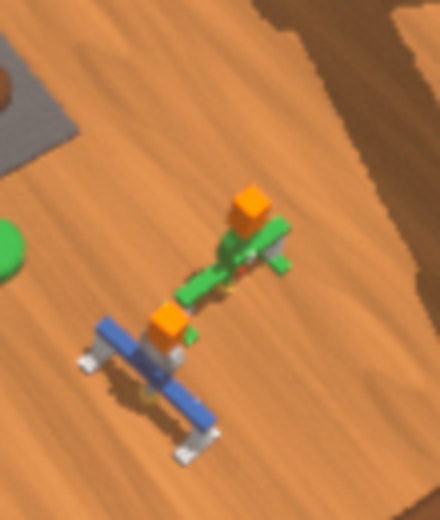

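The move was refused because every row needs all the keys. The picture shows the gauges where they were, with the blue one's handle at crop (168,325).

```bash
python3 -m handwheel '[{"ax":0,"ay":0,"az":6,"dx":0.05,"dy":-0.05,"dz":0,"claw":0.088},{"ax":0,"ay":0,"az":12,"dx":0.1,"dy":-0.1,"dz":0,"claw":0.088},{"ax":0,"ay":0,"az":18,"dx":0.14,"dy":-0.14,"dz":0,"claw":0.088},{"ax":0,"ay":0,"az":25,"dx":0.18,"dy":-0.18,"dz":0,"claw":0.088},{"ax":0,"ay":0,"az":25,"dx":0.22,"dy":-0.22,"dz":0,"claw":0.088},{"ax":0,"ay":0,"az":25,"dx":0.26,"dy":-0.26,"dz":0,"claw":0.088},{"ax":0,"ay":0,"az":25,"dx":0.295,"dy":-0.295,"dz":0,"claw":0.088},{"ax":0,"ay":0,"az":25,"dx":0.316,"dy":-0.314,"dz":0,"claw":0.088},{"ax":0,"ay":0,"az":25,"dx":0.316,"dy":-0.314,"dz":0,"claw":0.088},{"ax":0,"ay":0,"az":25,"dx":0.316,"dy":-0.314,"dz":0,"claw":0.088}]' 25
```

```text
t: 1.65
position: [0.5136, 0.3317, 0.2574]
tcp_rot: [[-0.99, -0.138, -0.001], [-0.138, 0.99, 0.0], [0.0, 0.0, -1.0]]
force: [0.1, 1.3, -0.9]
finger_gap: 0.0883
grip_force: 0.0
```

```bash
python3 -m handwheel '[{"ax":0,"ay":0,"az":0,"dx":0,"dy":0,"dz":-0.03,"claw":0.088},{"ax":0,"ay":0,"az":0,"dx":0,"dy":0,"dz":-0.06,"claw":0.088},{"ax":0,"ay":0,"az":0,"dx":0,"dy":0,"dz":-0.09,"claw":0.088},{"ax":0,"ay":0,"az":0,"dx":0,"dy":0,"dz":-0.109,"claw":0.088},{"ax":0,"ay":0,"az":0,"dx":0,"dy":0,"dz":-0.109,"claw":0.088},{"ax":0,"ay":0,"az":0,"dx":0,"dy":0,"dz":-0.109,"claw":0.035},{"ax":0,"ay":0,"az":0,"dx":0,"dy":0,"dz":-0.109,"claw":0.035},{"ax":0,"ay":0,"az":0,"dx":0,"dy":0,"dz":-0.109,"claw":0.015},{"ax":0,"ay":0,"az":0,"dx":0,"dy":0,"dz":-0.109,"claw":0.015},{"ax":0,"ay":0,"az":0,"dx":0,"dy":0,"dz":-0.109,"claw":0.015},{"ax":0,"ay":0,"az":0,"dx":0,"dy":0,"dz":-0.109,"claw":0.015},{"ax":0,"ay":0,"az":0,"dx":0,"dy":0,"dz":-0.109,"claw":0.015}]' 25
```

```text
t: 3.15
position: [0.5141, 0.3315, 0.1483]
tcp_rot: [[-0.99, -0.138, 0.0], [-0.138, 0.99, 0.001], [-0.0, 0.001, -1.0]]
force: [0.3, 2.7, 0.0]
finger_gap: 0.0236
grip_force: 25.0
```

```bash
python3 -m handwheel '[{"ax":0,"ay":0,"az":0,"dx":0,"dy":0,"dz":0.03,"claw":0.015},{"ax":0,"ay":0,"az":0,"dx":0,"dy":0,"dz":0.07,"claw":0.015},{"ax":0,"ay":0,"az":0,"dx":0,"dy":0,"dz":0.11,"claw":0.015},{"ax":0,"ay":0,"az":-2,"dx":0.01,"dy":-0.05,"dz":0.11,"claw":0.015},{"ax":0,"ay":0,"az":-4,"dx":0.02,"dy":-0.1,"dz":0.11,"claw":0.015},{"ax":0,"ay":0,"az":-6,"dx":0.03,"dy":-0.15,"dz":0.11,"claw":0.015},{"ax":0,"ay":0,"az":-8,"dx":0.04,"dy":-0.2,"dz":0.11,"claw":0.015},{"ax":0,"ay":0,"az":-9.5,"dx":0.05,"dy":-0.25,"dz":0.11,"claw":0.015},{"ax":0,"ay":0,"az":-9.5,"dx":0.052,"dy":-0.3,"dz":0.11,"claw":0.015},{"ax":0,"ay":0,"az":-9.5,"dx":0.052,"dy":-0.335,"dz":0.11,"claw":0.015},{"ax":0,"ay":0,"az":-9.5,"dx":0.052,"dy":-0.345,"dz":0.11,"claw":0.015},{"ax":0,"ay":0,"az":-9.5,"dx":0.052,"dy":-0.345,"dz":0.11,"claw":0.015}]' 25
python3 - <<'E'
from h import *
S=grab("scene");T=grab("top")
def crop(f,x,y,w=100,h=75):
    im=cv2.cvtColor(f["pixels"],cv2.COLOR_RGB2BGR)[y:y+h,x:x+w]; return cv2.resize(im,(400,300),interpolation=cv2.INTER_CUBIC)
cv2.imwrite("pics/p3.png",np.hstack([crop(S,210,150),crop(T,210,180)]))
E
```

```text
t: 4.65
position: [0.5654, -0.0139, 0.2574]
tcp_rot: [[-1.0, 0.029, -0.002], [0.029, 1.0, 0.001], [0.002, 0.001, -1.0]]
force: [0.1, -0.2, -4.9]
finger_gap: 0.0238
grip_force: 25.0
```

View pics/p3.png

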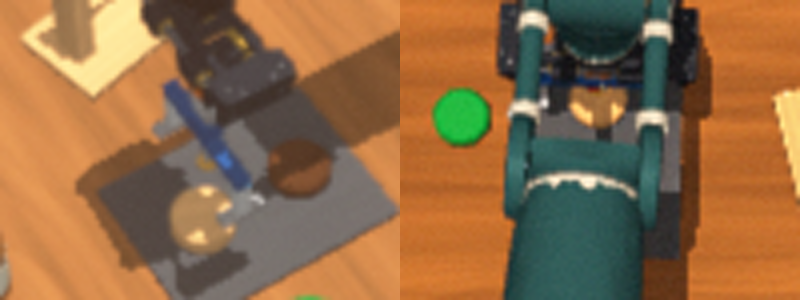

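The picture shows the gauge above the maple disc, with bar ends at crop (172,90) and (243,182) and the brass foot at (205,163). I check the alignment numerically.

```bash
python3 - <<'E'
from h import *
np.set_printoptions(precision=4,suppress=True)
S=grab("scene")
a=lambda u,v:(210+(u+.5)/4-.5,150+(v+.5)/4-.5)
p,q=onz(S,*a(170,88),.173),onz(S,*a(240,183),.173)
print(p,q,(p+q)/2, "tip",onz(S,*a(205,163),.121),"bar end expected",proj(S,[.5654,-.0139-.063,.173]),proj(S,[.5654,-.0139+.063,.173]),a(170,88),a(240,183))
E
python3 -m handwheel '[{"ax":0,"ay":0,"az":0,"dx":0,"dy":0,"dz":-0.02,"claw":0.015},{"ax":0,"ay":0,"az":0,"dx":0,"dy":0,"dz":-0.04,"claw":0.015},{"ax":0,"ay":0,"az":0,"dx":0,"dy":0,"dz":-0.04,"claw":0.015}]' 25
python3 - <<'E'
from h import *
S=grab("scene");save(S,"pics/p4.png",(225,160,300,240),7)
E
```

```text
[ 0.5652 -0.0701  0.173 ] [0.5692 0.0509 0.173 ] [ 0.5672 -0.0096  0.173 ] tip [ 0.5648 -0.0133  0.121 ] bar end expected [251.0863 170.3851] [270.2404 194.5314] (252.125, 171.625) (269.625, 195.375)
t: 5.18
position: [0.5636, -0.0131, 0.2145]
tcp_rot: [[-1.0, 0.027, -0.007], [0.027, 1.0, 0.0], [0.007, 0.0, -1.0]]
force: [-0.4, -0.3, -3.6]
finger_gap: 0.024
grip_force: 25.0
```

View pics/p4.png

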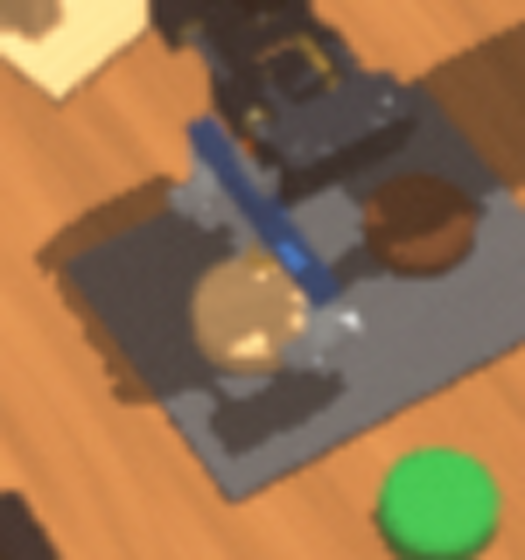

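Aligned: the disc is under the gauge and the walnut disc is clear. Now lowering.

```bash
python3 -m handwheel '[{"ax":0,"ay":0,"az":0,"dx":0,"dy":0,"dz":-0.01,"claw":0.015},{"ax":0,"ay":0,"az":0,"dx":0,"dy":0,"dz":-0.02,"claw":0.015},{"ax":0,"ay":0,"az":0,"dx":0,"dy":0,"dz":-0.03,"claw":0.015},{"ax":0,"ay":0,"az":0,"dx":0,"dy":0,"dz":-0.038,"claw":0.015},{"ax":0,"ay":0,"az":0,"dx":0,"dy":0,"dz":-0.044,"claw":0.015},{"ax":0,"ay":0,"az":0,"dx":0,"dy":0,"dz":-0.049,"claw":0.015},{"ax":0,"ay":0,"az":0,"dx":0,"dy":0,"dz":-0.053,"claw":0.015},{"ax":0,"ay":0,"az":0,"dx":0,"dy":0,"dz":-0.055,"claw":0.015},{"ax":0,"ay":0,"az":0,"dx":0,"dy":0,"dz":-0.055,"claw":0.015},{"ax":0,"ay":0,"az":0,"dx":0,"dy":0,"dz":-0.055,"claw":0.015},{"ax":0,"ay":0,"az":0,"dx":0,"dy":0,"dz":-0.055,"claw":0.015}]' 25
```

```text
t: 6.6
position: [0.5662, -0.0137, 0.1636]
tcp_rot: [[-1.0, 0.027, 0.0], [0.027, 1.0, 0.0], [-0.0, 0.0, -1.0]]
force: [-1.5, 0.4, -3.9]
finger_gap: 0.0237
grip_force: 25.0
```

```bash
python3 -m handwheel '[{"ax":0,"ay":0,"az":0,"dx":0,"dy":0,"dz":-0.001,"claw":0.015},{"ax":0,"ay":0,"az":0,"dx":0,"dy":0,"dz":-0.002,"claw":0.015},{"ax":0,"ay":0,"az":0,"dx":0,"dy":0,"dz":-0.003,"claw":0.015},{"ax":0,"ay":0,"az":0,"dx":0,"dy":0,"dz":-0.004,"claw":0.015},{"ax":0,"ay":0,"az":0,"dx":0,"dy":0,"dz":-0.0045,"claw":0.015},{"ax":0,"ay":0,"az":0,"dx":0,"dy":0,"dz":-0.005,"claw":0.015},{"ax":0,"ay":0,"az":0,"dx":0,"dy":0,"dz":-0.005,"claw":0.015},{"ax":0,"ay":0,"az":0,"dx":0,"dy":0,"dz":-0.005,"claw":0.015},{"ax":0,"ay":0,"az":0,"dx":0,"dy":0,"dz":-0.005,"claw":0.015}]' 25
```

```text
t: 7.72
position: [0.5662, -0.0137, 0.1586]
tcp_rot: [[-1.0, 0.027, 0.0], [0.027, 1.0, 0.0], [-0.0, 0.0, -1.0]]
force: [-1.4, -0.0, -1.4]
finger_gap: 0.0239
grip_force: 25.0
```

```bash
python3 -m handwheel '[{"ax":0,"ay":0,"az":0,"dx":0,"dy":0,"dz":-0.0005,"claw":0.015},{"ax":0,"ay":0,"az":0,"dx":0,"dy":0,"dz":-0.0008,"claw":0.015},{"ax":0,"ay":0,"az":0,"dx":0,"dy":0,"dz":-0.0008,"claw":0.015},{"ax":0,"ay":0,"az":0,"dx":0,"dy":0,"dz":-0.0008,"claw":0.015}]' 25
python3 -m handwheel '[{"ax":0,"ay":0,"az":0,"dx":0,"dy":0,"dz":0,"claw":0.028},{"ax":0,"ay":0,"az":0,"dx":0,"dy":0,"dz":0,"claw":0.04},{"ax":0,"ay":0,"az":0,"dx":0,"dy":0,"dz":0,"claw":0.04},{"ax":0,"ay":0,"az":0,"dx":0,"dy":0,"dz":0,"claw":0.04}]'
python3 - <<'E'
from h import *
S=grab("scene");save(S,"pics/p5.png",(225,160,300,240),7)
E
```

```text
t: 8.22
position: [0.5666, -0.0135, 0.1586]
tcp_rot: [[-1.0, 0.027, 0.001], [0.027, 1.0, 0.0], [-0.001, 0.0, -1.0]]
force: [-2.3, 2.0, 6.0]
finger_gap: 0.0236
grip_force: 25.0
t: 8.72
position: [0.566, -0.0138, 0.1574]
tcp_rot: [[-1.0, 0.027, -0.0], [0.027, 1.0, -0.0], [0.0, -0.0, -1.0]]
force: [0.9, -0.5, 0.3]
finger_gap: 0.04
grip_force: 0.0
```

View pics/p5.png

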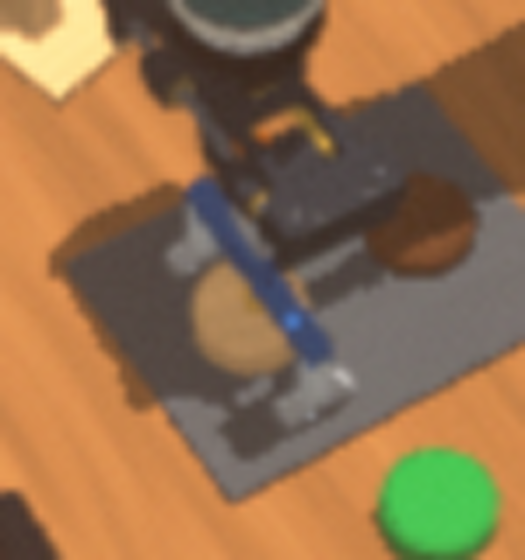

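```bash
for i in 1 2; do python3 -m handwheel '[{"ax":0,"ay":0,"az":0,"dx":0,"dy":0,"dz":0,"claw":0.04},{"ax":0,"ay":0,"az":0,"dx":0,"dy":0,"dz":0,"claw":0.04},{"ax":0,"ay":0,"az":0,"dx":0,"dy":0,"dz":0,"claw":0.04},{"ax":0,"ay":0,"az":0,"dx":0,"dy":0,"dz":0,"claw":0.04},{"ax":0,"ay":0,"az":0,"dx":0,"dy":0,"dz":0,"claw":0.04},{"ax":0,"ay":0,"az":0,"dx":0,"dy":0,"dz":0,"claw":0.04},{"ax":0,"ay":0,"az":0,"dx":0,"dy":0,"dz":0,"claw":0.04},{"ax":0,"ay":0,"az":0,"dx":0,"dy":0,"dz":0,"claw":0.04},{"ax":0,"ay":0,"az":0,"dx":0,"dy":0,"dz":0,"claw":0.04},{"ax":0,"ay":0,"az":0,"dx":0,"dy":0,"dz":0,"claw":0.04},{"ax":0,"ay":0,"az":0,"dx":0,"dy":0,"dz":0,"claw":0.04},{"ax":0,"ay":0,"az":0,"dx":0,"dy":0,"dz":0,"claw":0.04}]'; done
```

```text
t: 10.28
position: [0.5661, -0.0137, 0.1576]
tcp_rot: [[-1.0, 0.027, 0.0], [0.027, 1.0, -0.0], [-0.0, -0.0, -1.0]]
force: [0.7, 0.7, -1.0]
finger_gap: 0.04
grip_force: 0.0
t: 11.78
position: [0.566, -0.0137, 0.1576]
tcp_rot: [[-1.0, 0.027, -0.0], [0.027, 1.0, -0.0], [0.0, -0.0, -1.0]]
force: [-0.0, 0.3, 0.5]
finger_gap: 0.0401
grip_force: 0.0
```

The gauge stands astride the disc with both feet on the plate, and it stood free for over 3 s. Regrip and lift.

```bash
python3 -m handwheel '[{"ax":0,"ay":0,"az":0,"dx":0,"dy":0,"dz":0,"claw":0.028},{"ax":0,"ay":0,"az":0,"dx":0,"dy":0,"dz":0,"claw":0.015},{"ax":0,"ay":0,"az":0,"dx":0,"dy":0,"dz":0,"claw":0.015},{"ax":0,"ay":0,"az":0,"dx":0,"dy":0,"dz":0,"claw":0.015},{"ax":0,"ay":0,"az":0,"dx":0,"dy":0,"dz":0,"claw":0.015},{"ax":0,"ay":0,"az":0,"dx":0,"dy":0,"dz":0.005,"claw":0.015},{"ax":0,"ay":0,"az":0,"dx":0,"dy":0,"dz":0.015,"claw":0.015},{"ax":0,"ay":0,"az":0,"dx":0,"dy":0,"dz":0.035,"claw":0.015},{"ax":0,"ay":0,"az":0,"dx":0,"dy":0,"dz":0.06,"claw":0.015},{"ax":0,"ay":0,"az":0,"dx":0,"dy":0,"dz":0.087,"claw":0.015},{"ax":0,"ay":0,"az":0,"dx":0,"dy":0,"dz":0.087,"claw":0.015},{"ax":0,"ay":0,"az":0,"dx":0,"dy":0,"dz":0.087,"claw":0.015}]' 30
```

```text
t: 13.28
position: [0.5656, -0.0137, 0.2442]
tcp_rot: [[-1.0, 0.027, -0.001], [0.027, 1.0, -0.0], [0.001, -0.0, -1.0]]
force: [-0.4, 0.7, -4.9]
finger_gap: 0.0239
grip_force: 30.0
```

```bash
python3 -m handwheel '[{"ax":0,"ay":0,"az":2,"dx":-0.04,"dy":0,"dz":0,"claw":0.015},{"ax":0,"ay":0,"az":4,"dx":-0.08,"dy":-0.01,"dz":0,"claw":0.015},{"ax":0,"ay":0,"az":6,"dx":-0.12,"dy":-0.04,"dz":0,"claw":0.015},{"ax":0,"ay":0,"az":8,"dx":-0.145,"dy":-0.08,"dz":0,"claw":0.015},{"ax":0,"ay":0,"az":10,"dx":-0.145,"dy":-0.125,"dz":0,"claw":0.015},{"ax":0,"ay":0,"az":12,"dx":-0.145,"dy":-0.17,"dz":0,"claw":0.015},{"ax":0,"ay":0,"az":14.7,"dx":-0.145,"dy":-0.215,"dz":0,"claw":0.015},{"ax":0,"ay":0,"az":14.7,"dx":-0.145,"dy":-0.25,"dz":0,"claw":0.015},{"ax":0,"ay":0,"az":14.7,"dx":-0.145,"dy":-0.275,"dz":0,"claw":0.015},{"ax":0,"ay":0,"az":14.7,"dx":-0.145,"dy":-0.288,"dz":0,"claw":0.015},{"ax":0,"ay":0,"az":14.7,"dx":-0.145,"dy":-0.288,"dz":0,"claw":0.015},{"ax":0,"ay":0,"az":14.7,"dx":-0.145,"dy":-0.288,"dz":0,"claw":0.015}]' 30
python3 - <<'E'
from h import *
S=grab("scene");T=grab("top")
def crop(f,x,y,w=66,h=50):
    im=cv2.cvtColor(f["pixels"],cv2.COLOR_RGB2BGR)[y:y+h,x:x+w]; return cv2.resize(im,(396,300),interpolation=cv2.INTER_CUBIC)
cv2.imwrite("pics/p6.png",np.vstack([cv2.resize(crop(S,206,100,90,68),(792,598))]))
m=cv2.absdiff(S["pixels"],S["pixels"])
print(proj(S,[.4611,-.2937,.202]),proj(S,[.5518,-.2719,.202]))
E
```

```text
t: 14.78
position: [0.4208, -0.3006, 0.244]
tcp_rot: [[-0.974, -0.228, -0.001], [-0.228, 0.974, 0.001], [0.001, 0.001, -1.0]]
force: [0.9, -0.0, -4.8]
finger_gap: 0.0237
grip_force: 30.0
[243.87111649 116.73636872] [226.62318441 129.91165661]
```

View pics/p6.png

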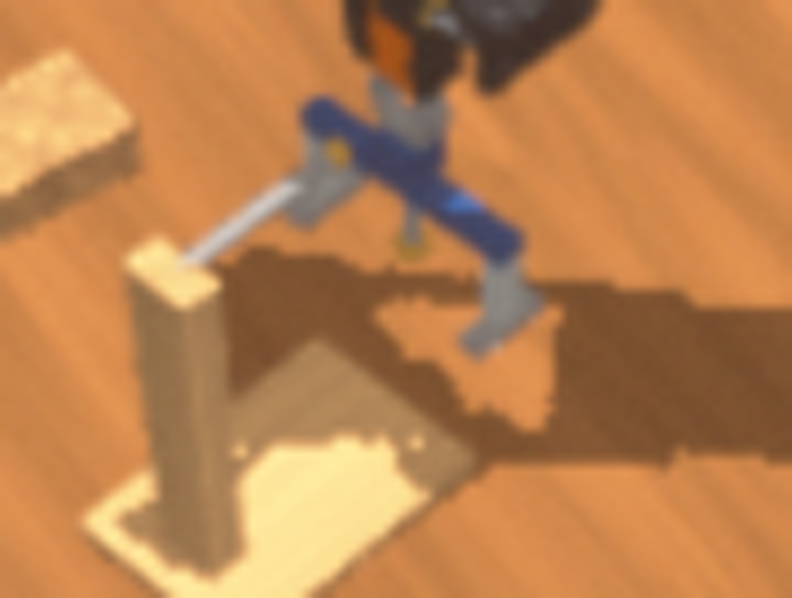

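The gauge is before the ball (338,150), with bar ends near (318,108) and (512,243). I check the lateral alignment of the gauge against the peg line.

Run:
```python
from h import *
np.set_printoptions(precision=4,suppress=True)
S=grab("scene");s=state();P=s["position"];R=s["tcp_rot"]
a=lambda u,v:(206+(u+.5)/8.8-.5,100+(v+.5)/8.8-.5)
inv=lambda p:((p[0]-205.5)*8.8,(p[1]-99.5)*8.8)
y=np.array(R)[:,1]
for k in(-.065,.065):
  for dx in(-.007,.007): print("bar end pred",inv(proj(S,P+y*k+np.array(R)[:,0]*dx+[0,0,.064-.1476])))
print("tip pred",inv(proj(S,P+[0,0,.012-.1476])),"ball pred",inv(proj(S,[.461,-.2935,.202])))
ball=onz(S,*a(338,150),.202);root=onz(S,*a(186,262),.202)
print(ball,root,np.degrees(np.arctan2(*(root-ball)[1::-1])))
n=y[:2];print("lateral of ball from TCP",(ball-P)[:2]@n,"root",(root-P)[:2]@n, "fwd",(ball-P)[:2]@-np.array(R)[:2,0])
tip=onz(S,*a(411,248),P[2]-.1356);print("tip meas",tip-P)
```

```text
bar end pred (np.float64(297.1807920070425), np.float64(106.49098091957048))
bar end pred (np.float64(318.7215486401579), np.float64(90.44849829523979))
bar end pred (np.float64(500.4722814840389), np.float64(251.07598736263085))
bar end pred (np.float64(522.0072714853644), np.float64(234.08328539532653))
tip pred (np.float64(411.2461710556188), np.float64(246.83878227924524)) ball pred (np.float64(338.095007788924), np.float64(151.8648833732655))
[ 0.4604 -0.2941  0.202 ] [ 0.5501 -0.2743  0.202 ] 12.451184187625904
lateral of ball from TCP -0.0024772643220177725 root -0.003676939154198342 fwd 0.03978734463299958
tip meas [ 0.0005  0.0009 -0.1356]
```

```bash
python3 -m handwheel '[{"ax":0,"ay":0,"az":0,"dx":0,"dy":-0.002,"dz":0,"claw":0.015},{"ax":0,"ay":0,"az":0,"dx":0.01,"dy":0,"dz":0,"claw":0.015},{"ax":0,"ay":0,"az":0,"dx":0.02,"dy":0.0025,"dz":0,"claw":0.015},{"ax":0,"ay":0,"az":0,"dx":0.03,"dy":0.005,"dz":0,"claw":0.015},{"ax":0,"ay":0,"az":0,"dx":0.04,"dy":0.007,"dz":0,"claw":0.015},{"ax":0,"ay":0,"az":0,"dx":0.045,"dy":0.008,"dz":0,"claw":0.015},{"ax":0,"ay":0,"az":0,"dx":0.045,"dy":0.008,"dz":0,"claw":0.015}]' 30
python3 -m handwheel '[{"ax":0,"ay":0,"az":0,"dx":0.007,"dy":0.0015,"dz":0,"claw":0.015},{"ax":0,"ay":0,"az":0,"dx":0.014,"dy":0.003,"dz":0,"claw":0.015},{"ax":0,"ay":0,"az":0,"dx":0.021,"dy":0.005,"dz":0,"claw":0.015},{"ax":0,"ay":0,"az":0,"dx":0.028,"dy":0.0065,"dz":0,"claw":0.015},{"ax":0,"ay":0,"az":0,"dx":0.028,"dy":0.0065,"dz":0,"claw":0.015},{"ax":0,"ay":0,"az":0,"dx":0.028,"dy":0.0065,"dz":0,"claw":0.015}]' 30
python3 - <<'E'
from h import *
S=grab("scene");save(S,"pics/p7.png",(206,90,296,158),8)
E
```

```text
t: 15.8
position: [0.4664, -0.2936, 0.2445]
tcp_rot: [[-0.974, -0.228, -0.0], [-0.228, 0.974, 0.0], [0.0, 0.0, -1.0]]
force: [-0.7, 0.5, -5.1]
finger_gap: 0.0236
grip_force: 30.0
t: 16.55
position: [0.4939, -0.2872, 0.2445]
tcp_rot: [[-0.974, -0.227, -0.0], [-0.227, 0.974, 0.0], [0.0, 0.0, -1.0]]
force: [-0.2, 0.6, -4.3]
finger_gap: 0.0237
grip_force: 30.0
```

View pics/p7.png

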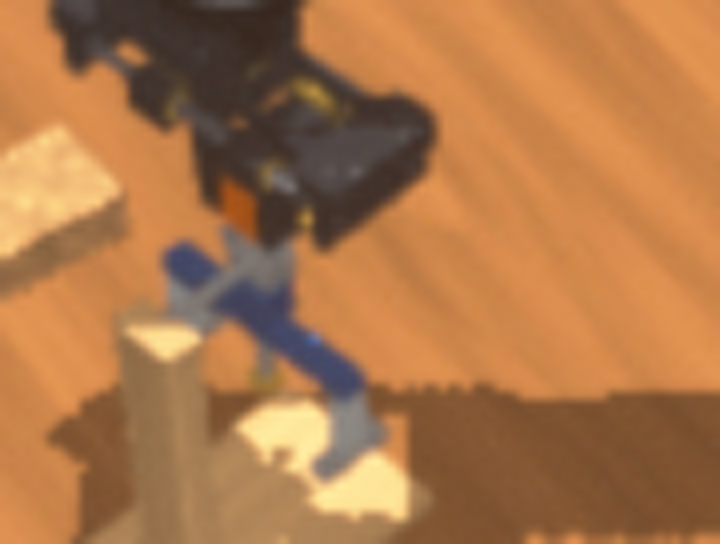

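The peg runs from the upright (185,310) into the ring at (250,265), with no contact force, so the eye is threaded. Now lowering it onto the peg.

```bash
python3 -m handwheel '[{"ax":0,"ay":0,"az":0,"dx":0,"dy":0,"dz":-0.002,"claw":0.015},{"ax":0,"ay":0,"az":0,"dx":0,"dy":0,"dz":-0.004,"claw":0.015},{"ax":0,"ay":0,"az":0,"dx":0,"dy":0,"dz":-0.006,"claw":0.015},{"ax":0,"ay":0,"az":0,"dx":0,"dy":0,"dz":-0.007,"claw":0.015},{"ax":0,"ay":0,"az":0,"dx":0,"dy":0,"dz":-0.008,"claw":0.015},{"ax":0,"ay":0,"az":0,"dx":0,"dy":0,"dz":-0.008,"claw":0.015},{"ax":0,"ay":0,"az":0,"dx":0,"dy":0,"dz":-0.008,"claw":0.015}]' 30
```

```text
t: 17.48
position: [0.4941, -0.2872, 0.2367]
tcp_rot: [[-0.974, -0.227, 0.0], [-0.227, 0.974, -0.0], [-0.0, -0.0, -1.0]]
force: [0.8, -0.3, -5.9]
finger_gap: 0.024
grip_force: 30.0
```

```bash
python3 -m handwheel '[{"ax":0,"ay":0,"az":0,"dx":0,"dy":0,"dz":-0.0005,"claw":0.015},{"ax":0,"ay":0,"az":0,"dx":0,"dy":0,"dz":-0.001,"claw":0.015},{"ax":0,"ay":0,"az":0,"dx":0,"dy":0,"dz":-0.0015,"claw":0.015},{"ax":0,"ay":0,"az":0,"dx":0,"dy":0,"dz":-0.002,"claw":0.015},{"ax":0,"ay":0,"az":0,"dx":0,"dy":0,"dz":-0.002,"claw":0.015},{"ax":0,"ay":0,"az":0,"dx":0,"dy":0,"dz":-0.002,"claw":0.015}]' 30
```

```text
t: 18.23
position: [0.4941, -0.2872, 0.2346]
tcp_rot: [[-0.974, -0.227, 0.0], [-0.227, 0.974, 0.0], [-0.0, -0.0, -1.0]]
force: [0.9, 0.6, -4.6]
finger_gap: 0.024
grip_force: 30.0
```

```bash
python3 -m handwheel '[{"ax":0,"ay":0,"az":0,"dx":0,"dy":0,"dz":-0.0005,"claw":0.015},{"ax":0,"ay":0,"az":0,"dx":0,"dy":0,"dz":-0.001,"claw":0.015},{"ax":0,"ay":0,"az":0,"dx":0,"dy":0,"dz":-0.001,"claw":0.015},{"ax":0,"ay":0,"az":0,"dx":0,"dy":0,"dz":-0.001,"claw":0.015}]' 30
```

```text
t: 18.73
position: [0.4942, -0.2873, 0.234]
tcp_rot: [[-0.974, -0.227, 0.0], [-0.227, 0.974, -0.0], [-0.0, -0.0, -1.0]]
force: [-0.2, 0.8, -2.0]
finger_gap: 0.0235
grip_force: 30.0
```

```bash
python3 -m handwheel '[{"ax":0,"ay":0,"az":0,"dx":0,"dy":0,"dz":-0.0004,"claw":0.015},{"ax":0,"ay":0,"az":0,"dx":0,"dy":0,"dz":-0.0004,"claw":0.015},{"ax":0,"ay":0,"az":0,"dx":0,"dy":0,"dz":-0.0004,"claw":0.03},{"ax":0,"ay":0,"az":0,"dx":0,"dy":0,"dz":-0.0004,"claw":0.045},{"ax":0,"ay":0,"az":0,"dx":0,"dy":0,"dz":-0.0004,"claw":0.07},{"ax":0,"ay":0,"az":0,"dx":0,"dy":0,"dz":-0.0004,"claw":0.08},{"ax":0,"ay":0,"az":0,"dx":0,"dy":0,"dz":-0.0004,"claw":0.08},{"ax":0,"ay":0,"az":0,"dx":0,"dy":0,"dz":0.02,"claw":0.08},{"ax":0,"ay":0,"az":0,"dx":0,"dy":0,"dz":0.05,"claw":0.08},{"ax":0,"ay":0,"az":0,"dx":0,"dy":0,"dz":0.1,"claw":0.08},{"ax":0,"ay":0,"az":0,"dx":0,"dy":0,"dz":0.14,"claw":0.08},{"ax":0,"ay":0,"az":0,"dx":0,"dy":0,"dz":0.14,"claw":0.08}]' 30
for i in 1 2; do python3 -m handwheel '[{"ax":0,"ay":0,"az":0,"dx":-0.03,"dy":0.06,"dz":0,"claw":0.08},{"ax":0,"ay":0,"az":0,"dx":-0.03,"dy":0.1,"dz":0,"claw":0.08},{"ax":0,"ay":0,"az":0,"dx":-0.03,"dy":0.1,"dz":0,"claw":0.08},{"ax":0,"ay":0,"az":0,"dx":-0.03,"dy":0.1,"dz":0,"claw":0.08},{"ax":0,"ay":0,"az":0,"dx":-0.03,"dy":0.1,"dz":0,"claw":0.08},{"ax":0,"ay":0,"az":0,"dx":-0.03,"dy":0.1,"dz":0,"claw":0.08},{"ax":0,"ay":0,"az":0,"dx":-0.03,"dy":0.1,"dz":0,"claw":0.08},{"ax":0,"ay":0,"az":0,"dx":-0.03,"dy":0.1,"dz":0,"claw":0.08},{"ax":0,"ay":0,"az":0,"dx":-0.03,"dy":0.1,"dz":0,"claw":0.08},{"ax":0,"ay":0,"az":0,"dx":-0.03,"dy":0.1,"dz":0,"claw":0.08},{"ax":0,"ay":0,"az":0,"dx":-0.03,"dy":0.1,"dz":0,"claw":0.08},{"ax":0,"ay":0,"az":0,"dx":-0.03,"dy":0.1,"dz":0,"claw":0.08}]' 30; done
python3 - <<'E'
from h import *
import numpy as np
S=grab("scene");save(S,"pics/p8.png",(200,90,320,180),6.6)
for _ in range(12): S2=grab("scene")
print(np.abs(S["pixels"].astype(int)-S2["pixels"])[90:180,200:260].max())
E
```

```text
t: 20.23
position: [0.4958, -0.2883, 0.3802]
tcp_rot: [[-0.974, -0.227, 0.009], [-0.227, 0.974, -0.006], [-0.007, -0.007, -1.0]]
force: [-0.2, 0.0, -0.3]
finger_gap: 0.0801
grip_force: 0.0
t: 21.72
position: [0.464, -0.1872, 0.3736]
tcp_rot: [[-0.974, -0.227, -0.0], [-0.227, 0.974, -0.0], [0.0, -0.0, -1.0]]
force: [-0.0, -0.5, 0.6]
finger_gap: 0.0801
grip_force: 0.0
t: 23.22
position: [0.4341, -0.0872, 0.3736]
tcp_rot: [[-0.974, -0.227, 0.0], [-0.227, 0.974, 0.0], [-0.0, -0.0, -1.0]]
force: [0.2, 0.7, 0.3]
finger_gap: 0.0798
grip_force: 0.0
13
```

View pics/p8.png

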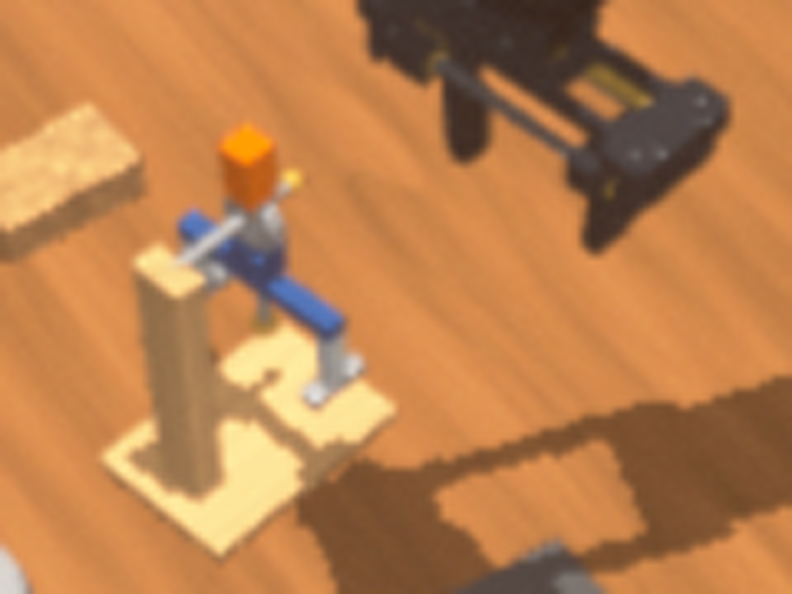

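The gauge hangs by its eye on the peg (ring ~(262,222), ball 290,180), with the gripper clear. I let it settle a little longer, then hand in.

```bash
for i in 1 2 3; do python3 -m handwheel '[{"ax":0,"ay":0,"az":0,"dx":0,"dy":0,"dz":0,"claw":0.08},{"ax":0,"ay":0,"az":0,"dx":0,"dy":0,"dz":0,"claw":0.08},{"ax":0,"ay":0,"az":0,"dx":0,"dy":0,"dz":0,"claw":0.08},{"ax":0,"ay":0,"az":0,"dx":0,"dy":0,"dz":0,"claw":0.08},{"ax":0,"ay":0,"az":0,"dx":0,"dy":0,"dz":0,"claw":0.08},{"ax":0,"ay":0,"az":0,"dx":0,"dy":0,"dz":0,"claw":0.08},{"ax":0,"ay":0,"az":0,"dx":0,"dy":0,"dz":0,"claw":0.08},{"ax":0,"ay":0,"az":0,"dx":0,"dy":0,"dz":0,"claw":0.08},{"ax":0,"ay":0,"az":0,"dx":0,"dy":0,"dz":0,"claw":0.08},{"ax":0,"ay":0,"az":0,"dx":0,"dy":0,"dz":0,"claw":0.08},{"ax":0,"ay":0,"az":0,"dx":0,"dy":0,"dz":0,"claw":0.08},{"ax":0,"ay":0,"az":0,"dx":0,"dy":0,"dz":0,"claw":0.08}]' >/dev/null; done
python3 - <<'E'
from h import *
A=grab("scene")["pixels"].astype(int)
for _ in range(5): B=grab("scene")["pixels"]
print(np.abs(A-B)[90:180,200:260].max(),np.abs(A-B)[250:300,100:180].max())
print(job_done())
E
```

```text
11 5
the job is handed in; nothing more can be done
None
```

The gauge stood free over the maple disc for just over 3 s and now hangs by its eye on the stand's peg with the gripper clear; the job is handed in at about 28 s. I saw no sign that anything else was disturbed, but I took no final picture of the whole bench, and the result of the judging was not shown.

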